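# Release the eccentric lock and close the bangle clamp

## Task

Unlock the bangle clamp and close it: with closed fingertips, push the blue cam lever round until it points at the red mark, so that the brass cam is at its low point, and only then push the slide forward by its upright steel plate until it is fully home against the brass blank. Just push, do not grip the lever or the plate, and leave the lever at the mark. Do not disturb the loose things standing around.

Things in the scene. Friction and masses are not known exactly. Their poses are not given: they have to be found in the camera images.
- fixture: the clamp's dark green base board, fixed to the bench, 14 mm thick. Origin at bench height within it: the board spans x -117.5 to 107.5, y -130 to 175 mm. Its x axis is the way the slide goes forward, y to the left of that, z up; offsets below are in this frame. The fixed jaw and the brass blank stand at x 40 to 80, y -88 to -32, up to 50 mm high
- cam (a joint): angle of the cam lever (rad), anticlockwise from above: 0 = lever along the fixture's +x, pi/2 = along its +y. Starts locked, between -0.25 and 0.35; low point at 1.95, lever pointing at the red mark. No stop or click there: stops are at -0.4 and 2.7. Stiff (0.25 N m, some 4 N at 68 mm out), stays where it is left
- slide (a joint): travel of the slide along the fixture's +x (m): 0 = fully back, 0.040 = fully home, jaw against the brass blank, at a hard stop. Starts between 0 and 0.008. Friction about 3 N, no spring, stays where it is left. Its follower bar (y -35 to 80 mm, top 34 mm) and body (top 36 mm, its jaw 50 mm) are low
- pivot (a point): top centre of the cam lever on its upright pivot: fixture x 0, y 50 mm, 66 mm above the bench. The cam below the lever is a brass disc of radius 30 mm, 16 to 34 mm above the bench, set 15 mm off the pivot; unless at its low point it stops the slide's follower bar short of home
- lever_end (a point): end of the cam lever, on its centre line at mid-height, 53 mm above the bench. The lever is a straight blue bar from 12 mm behind the pivot to 92 mm ahead of it, 14 mm thick with upright flat sides, 40 to 66 mm above the bench; it swings clear above the cam, the follower bar and the loose ring
- mark (a point): middle of the red mark (flat, painted on the board, 32 x 18 mm) in the lever's low-point direction, 104 mm from the pivot, 15.5 mm above the bench
- push_face (a point): on the rear (-x) face of the slide's upright steel push plate, at its middle in y, 55 mm above the bench. The plate is 50 mm wide, 12 mm thick, 16 to 75 mm above the bench; push its rear face towards the fixture's +x. At slide 0 this point is at fixture x -85, y -60 mm
- brass_ring: loose brass finger ring lying flat on the green base board, 25 mm outside, 12 mm high; origin under its centre
- stub: loose bright steel round stub standing on the green base board beside the slide, 18 mm diameter, 40 mm tall; origin under its centre
- jar: loose small white jar with lid on the bench, 48 mm diameter, 50 mm tall; origin under its centre
- tin: loose flat copper tin on the bench, 52 mm diameter, 22 mm tall; origin under its centre
- pliers: loose red-handled pliers lying on the bench, about 130 mm long, 10 mm high; origin at the rivet, on the bench
- file: loose wooden-handled file lying on the bench, 210 mm long, handle 26 mm thick; origin at mid-length, on the bench
- phone: loose black phone lying on the bench, 72 x 148 x 9 mm; origin under its centre

How it is judged:
By the outcome, as a careful person would: the job done as asked, in the order asked, and still so for the second after the job is handed in, with the robot touching nothing.
It also fails if it takes over 46 s, if anything falls off the work surface, if the arm or the gripper's body presses on something with over 40 N, if the wrist force passes 120 N, or if a joint passes its speed limit or range.

## Robot

A 6-joint arm with a two-finger parallel gripper is mounted at the origin on the work surface. World frame = base frame: x ahead of the robot, y to its left, z up, the work surface at z = 0. Lengths are in mm, angles in rad, forces in N, time in s.
With the tool pointing down it reaches from about 350 to 775 mm from the base axis. Payload 7.3 kg.
Tool frame: the origin (TCP) lies midway between the tips of the shut fingers; the grasp point (between the pads) lies 19 mm behind it; z points along the fingers, y is the line along which they close (so a half turn about z gives the same grasp; the last joint's range is limited). The gripper opens to 92 mm and grips with 3 to 60 N. Pads are 19 mm wide; open, the fingers measure 130 mm over their backs; the gripper's body (75 mm by 190 mm) begins 47 mm behind the grasp point.
Start: joints at [-1.269, 0.342, 1.524, -0, 1.275, -0.146], TCP at [227.34, -473.245, 226.741] pointing down, gripper open.
Joint ranges: [-2.53, 2.53], [-0.77, 2.02], [0.04, 2.7], [-1, 4.14], [0.28, 2.66], [-3.11, 3.11]. Speed limits (rad/s): [2.57, 2.57, 3.14, 3.14, 3.14, 3.14].

## Interface

Orientations are given as [roll, pitch, yaw] about the fixed x, y, z axes, in that order (R = Rz(yaw) Ry(pitch) Rx(roll)).
In Python, from plant import readout, vision, order, models gives the robot as it stands. The module is installed in compiled form; this text tells all that it offers.
- The arm moves only by the tool step_arm, never from a script. Its argument "series" is text: rows parted by semicolons, each of 7 numbers parted by spaces: the gripper's target within -1 to 1 (shut at 1, half-way at 0, fully open at -1), then the shift along the tool's x, y, z each as a share of 80 mm, from -1 to 1, then the turn, a rotation vector about the tool's x, y, z each as a share of 2 pi rad, from -1 to 1. In form: jaw x y z ax ay az; .... A call has 1 to 20 rows; each row is the pose to reach, as a shift and turn from the pose commanded when the call began, along the tool's axes at that moment, turning the shorter way round; what a row does not reach only later rows make up. A row lasts 1/10 s, in which the tool goes at most 50 mm and 8.59 degrees, less where a joint would pass 70% of its speed; a pose out of reach is approached as far as the arm can. A call with a number of a shift or a turn outside -1 to 1 is refused whole. A call with a gripper value outside its range is refused whole. The fingers move at their own pace and stop on an object; the grip force is fixed at half the most. Time passes only in rows, so rows that repeat a pose let the fingers close. It gives the time, the measured TCP pose, the force, the opening and the grip force at its end, in the units of the state.
- readout.get_obs(): the state, without advancing time (a new reading comes with each control period).
- vision.capture(name): name is "scene" or "top" or "wrist"; returns a dict with "frame" (384x512x3 uint8, red, green, blue), "depth" (384x512 float32, mm along the optical axis (not along the pixel's ray), 0 where there is no reading), "fovy" (degrees; the focal length in pixels is half the picture's height over the tangent of half this angle, whatever the lens; pixels are square), "cx", "cy" (the principal point, pixels), "rvec" (rotation vector, rad) and "tvec" (3), from world to camera coordinates, as OpenCV has them; the wrist camera has in their place "mount" (4x4, takes a point from camera to tool coordinates, whose origin is the TCP and whose axes are the flange's). Camera axes: x right, y down, z forward; pixel columns grow to the right and rows downward; lengths in mm; the calibration is good to about 2 mm. The wrist camera is an equidistant fisheye: a pixel r from the principal point sees the ray r / f radians off the axis. A picture is of the moment at which its call begins: read the wrist's pose just before it.
- order.close_job(): hands the job in; it is judged then, once.
Trained networks look in a picture, given as the dict that the camera call returned (one of the last four; its "shot" number tells which), for a name from the list of things; names that differ only in an ending like _2 or _b are one class to them, and where a whole thing is asked for, a point or a joint stands for the part that bears it (a point fixed in the world has none). Each returns a list of dicts, best first, with "p" (0 to 1); they miss things now and then, are a little off and sometimes report something else, mostly with a low value. They report only what shows in the picture. A call takes as long as a camera call.
- models.look_for(picture, thing): "position" ([column, row] in pixels, amid what is visible of it).
- models.pinpoint(picture, thing): "position" ([column, row] in pixels: a listed point, or the origin of a listed thing).
The state is a dict: "time": time; "joint_positions": joint angles; "dq": joint speeds; "tau": joint torques, N m; "tool_pos": TCP position; "tcp_rot": TCP orientation; "contact_force": force on the tool from outside, world axes, zero at the start; "moment": the same for the moment, N m; "grip_width": finger opening in mm; "finger_force": force on a finger pad.
Only numpy, scipy, OpenCV 4.12 (cv2) and the standard library are available. Lean on these libraries where they do the work, as an engineer would, in place of code of your own. Each camera call takes 0.05 s, during which the arm holds its last target. There are 200 camera calls.

## Working session

There is one attempt and no reset: what is moved stays moved. The work goes in short steps, Python scripts to look and compute and a tool call to move; the robot and the scene stay as the last step left them, time stands still between calls to the robot, and variables do not carry over. Pictures are saved under pics/ and viewed, at most 10 in all, crops included, and the job is handed in when it is done.

Besides the shell and the picture viewer there is one more tool, called in YAML: its name, and indented under it one key for each argument. step_arm: Moves the arm, as the interface text tells. Shift numbers are shares of 80 mm and turn numbers shares of 2 pi rad, none past 1 either way. Its arguments: {"type":"object","properties":{"series":{"type":"string"}},"required":["series"]}

```bash
mkdir -p pics; cat > h.py <<'E'
import numpy as np, cv2
from plant import readout, vision, order, models
def K(c):
    h,w=c["frame"].shape[:2]; f=h/2/np.tan(np.radians(c["fovy"])/2)
    return f
def world(c,px,z=None,):
    """pixel -> world at height z (ray-plane), or by depth if z None"""
    f=K(c); R=cv2.Rodrigues(np.array(c["rvec"],float))[0]; t=np.array(c["tvec"],float).ravel()
    d=np.array([(px[0]-c["cx"])/f,(px[1]-c["cy"])/f,1.]); C=-R.T@t; r=R.T@d
    s=(z-C[2])/r[2] if z is not None else float(c["depth"][int(round(px[1])),int(round(px[0]))])
    return C+s*r
def proj(c,P):
    f=K(c); R=cv2.Rodrigues(np.array(c["rvec"],float))[0]; t=np.array(c["tvec"],float).ravel()
    q=(R@np.atleast_2d(P).T).T+t
    return np.c_[q[:,0]/q[:,2]*f+c["cx"],q[:,1]/q[:,2]*f+c["cy"]]
def save(c,n): cv2.imwrite("pics/"+n,cv2.cvtColor(c["frame"],cv2.COLOR_RGB2BGR))
E
python3 - <<'E'
from h import *
o=readout.get_obs(); print({k:np.round(v,3) for k,v in o.items()})
Z=dict(pivot=66,lever_end=53,mark=15.5,push_face=55,fixture=0,brass_ring=14,stub=14,jar=0,tin=0,pliers=0,file=0,phone=0)
for n in ("top","scene"):
    c=vision.capture(n); save(c,n+"0.png")
    for k,z in Z.items():
        r=models.pinpoint(c,k)[:2]
        print(n,k,[(round(a["p"],2),np.round(a["position"],1).tolist(),np.round(world(c,a["position"],z),1).tolist()) for a in r])
E
```

```text
{'time': np.float64(0.0), 'joint_positions': array([-1.269,  0.343,  1.525, -0.   ,  1.275, -0.146]), 'dq': array([-0.   , -0.   , -0.   , -0.001, -0.001, -0.001]), 'tau': array([ 2.0000e-03, -4.3123e+01, -2.4423e+01,  7.2000e-02,  5.6000e-02,
       -0.0000e+00]), 'tool_pos': array([ 227.18 , -472.848,  226.048]), 'tcp_rot': array([-3.14 , -0.   ,  0.448]), 'contact_force': array([-0.835, -0.102,  0.383]), 'moment': array([-0.028, -0.016, -0.041]), 'finger_force': np.float64(0.0), 'grip_width': np.float64(92.035)}
top pivot [(0.89, [323.2, 194.0], [553.5, -67.1, 66.0])]
top lever_end [(0.65, [308.9, 161.6], [640.2, -32.0, 53.0]), (0.36, [376.2, 190.3], [565.7, -209.1, 53.0])]
top mark [(0.58, [282.0, 214.8], [500.1, 36.3, 15.5])]
top push_face [(0.92, [365.3, 221.1], [484.6, -178.4, 55.0]), (0.21, [319.1, 145.2], [684.2, -59.0, 55.0])]
top fixture [(0.79, [336.3, 191.2], [566.9, -114.5, 0.0])]
top brass_ring [(0.61, [294.1, 227.4], [466.5, 3.4, 14.0])]
top stub [(0.39, [373.2, 186.4], [579.8, -212.7, 14.0])]
top jar [(0.61, [365.2, 223.3], [479.4, -192.8, 0.0]), (0.55, [403.1, 203.1
[... 398 characters left out ...]
3, -33.9, 53.0])]
scene mark [(0.76, [238.0, 168.9], [510.9, 24.5, 15.5])]
scene push_face [(0.78, [167.7, 137.7], [487.1, -180.2, 55.0])]
scene fixture [(0.92, [183.3, 178.4], [570.8, -104.6, 0.0])]
scene brass_ring [(0.69, [193.1, 189.2], [615.4, -56.7, 14.0]), (0.55, [237.0, 168.7], [509.2, 21.1, 14.0])]
scene stub [(0.49, [140.7, 169.7], [585.6, -215.8, 14.0])]
scene jar [(0.57, [118.3, 156.8], [539.7, -310.9, 0.0])]
scene tin [(0.93, [94.1, 185.1], [660.2, -309.6, 0.0]), (0.4, [183.2, 178.6], [571.6, -104.5, 0.0])]
scene pliers [(0.76, [267.9, 184.9], [531.4, 111.1, 0.0])]
scene file []
scene phone [(0.74, [322.3, 193.5], [522.8, 249.6, 0.0]), (0.56, [240.4, 169.0], [491.9, 24.2, 0.0])]
```

```bash
python3 - <<'E'
from h import *
a=cv2.imread("pics/top0.png")[100:280,170:430]; b=cv2.imread("pics/scene0.png")[90:270,40:360]
cv2.imwrite("pics/a.png",cv2.resize(a,None,fx=3,fy=3,interpolation=cv2.INTER_CUBIC)); 
cv2.imwrite("pics/b.png",cv2.resize(b,None,fx=2.5,fy=2.5,interpolation=cv2.INTER_CUBIC))
E
```

```text
(no output)
```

View pics/a.png

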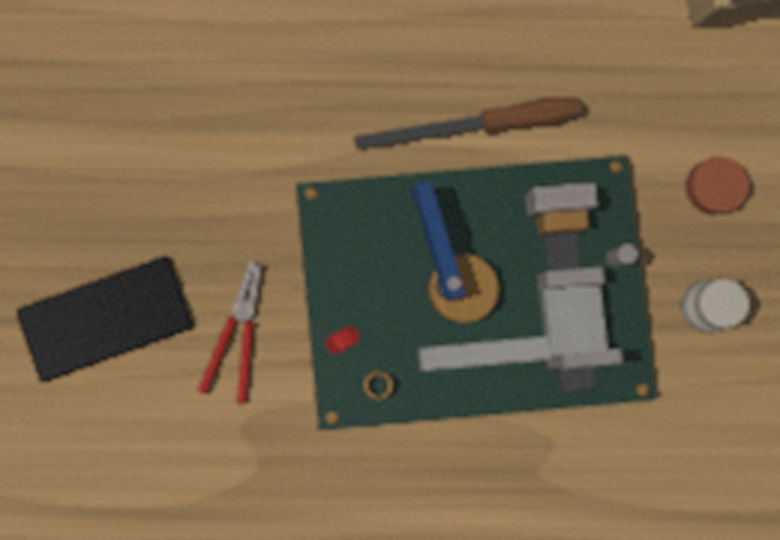

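View pics/b.png

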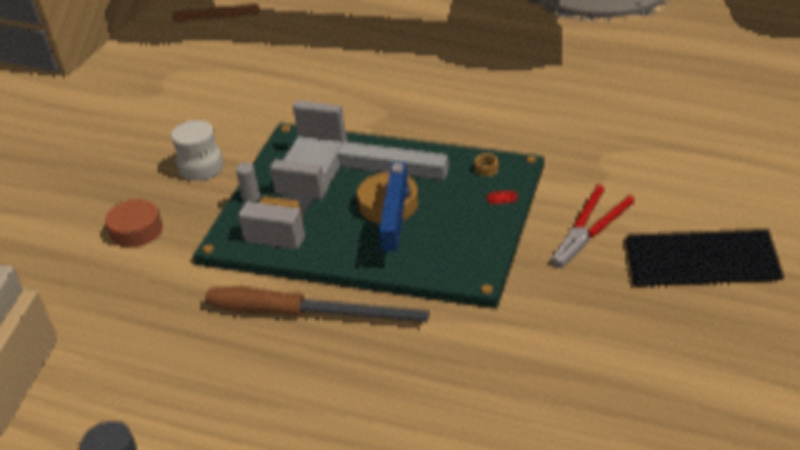

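```bash
cat > fit.py <<'E'
from h import *
def board(c):
    hsv=cv2.cvtColor(c["frame"],cv2.COLOR_RGB2HSV)
    m=cv2.inRange(hsv,(55,60,15),(95,255,140)); m=cv2.morphologyEx(m,cv2.MORPH_CLOSE,np.ones((3,3)))
    n,l,s,_=cv2.connectedComponentsWithStats(m); i=1+np.argmax(s[1:,4])
    k=max(cv2.findContours((l==i).astype(np.uint8),0,2)[0],key=cv2.contourArea)
    P=np.array([world(c,p,14)[:2] for p in cv2.convexHull(k)[:,0]],np.float32)
    return cv2.minAreaRect(P)
def lever(c,z=66):
    hsv=cv2.cvtColor(c["frame"],cv2.COLOR_RGB2HSV)
    m=cv2.inRange(hsv,(105,110,50),(125,255,255)); n,l,s,_=cv2.connectedComponentsWithStats(m); i=1+np.argmax(s[1:,4])
    v,u=np.nonzero(l==i); P=np.array([world(c,p,z)[:2] for p in zip(u,v)],np.float32)
    return cv2.minAreaRect(P),cv2.fitLine(P,cv2.DIST_L2,0,.01,.01).ravel(),len(P)
E
python3 - <<'E'
from fit import *
for n in ("top","scene"):
    for _ in range(2 if n=="top" else 1):
        c=vision.capture(n); b=board(c); print(n,b,cv2.boxPoints(b).round(1).tolist()); L=lever(c); print(L, np.arctan2(L[1][1],L[1][0]))
        for k,z in dict(pivot=66,lever_end=53,push_face=55,stub=54,mark=15.5,jar=50,tin=22).items():
            r=(models.look_for if k in("stub","jar","tin") else models.pinpoint)(c,k)[:1]
            print(k,[(round(a["p"],2),np.round(world(c,a["position"],z),1).tolist()) for a in r])
    hsv=cv2.cvtColor(c["frame"],cv2.COLOR_RGB2HSV); m=cv2.inRange(hsv,(0,180,120),(6,255,255))|cv2.inRange(hsv,(174,180,120),(180,255,255))
    nn,l,s,ce=cv2.connectedComponentsWithStats(m)
    print([(s[i,4],world(c,ce[i],15.5).round(1).tolist()) for i in range(1,nn) if s[i,4]>15])
E
```

```text
top ((550.5152587890625, -88.50279235839844), (220.64894104003906, 301.38092041015625), 5.579070568084717) [[426.1000061035156, 50.70000076293945], [455.3999938964844, -249.1999969482422], [675.0, -227.8000030517578], [645.7000122070312, 72.19999694824219]]
(((652.871337890625, 662.9664916992188), (233.05743408203125, 155.62319946289062), 81.47199249267578), array([2.1330293e-01, 9.7698611e-01, 6.5213477e+02, 6.5619244e+02],
      dtype=float32), 4698) 1.3558419
pivot [(0.61, [547.2, -60.3, 66.0])]
lever_end [(0.67, [638.0, -27.7, 53.0])]
push_face [(0.61, [481.5, -181.5, 55.0])]
stub [(0.55, [582.8, -210.0, 54.0])]
mark [(0.55, [495.7, 44.6, 15.5])]
jar [(0.62, [538.2, -291.4, 50.0])]
tin [(0.63, [648.0, -312.2, 22.0])]
top ((550.5699462890625, -88.41815185546875), (220.69906616210938, 300.9618835449219), 5.615791320800781) [[426.0, 50.5], [455.5, -249.0], [675.0999755859375, -227.39999389648438], [645.7000122070312, 72.0999984741211]]
(((652.9169311523438, 662.9354248046875), (233.1051788330078, 155.52381896972656), 81.47199249267578), array([2.1144363e-01, 9.7739017e-01, 6.5190509
[... 494 characters left out ...]
 [458.70001220703125, -250.89999389648438], [686.7000122070312, -229.6999969482422], [658.5, 73.69999694824219]]
(((687.9443359375, 597.6116333007812), (92.48417663574219, 194.0959930419922), 82.38581848144531), array([ 9.8842347e-01, -1.5172045e-01,  6.9635498e+02,  5.9815088e+02],
      dtype=float32), 3558) -0.15230864
pivot [(0.69, [558.8, -66.4, 66.0])]
lever_end [(0.64, [652.6, -29.3, 53.0])]
push_face [(0.58, [482.4, -186.8, 55.0])]
stub [(0.6, [610.1, -192.6, 54.0])]
mark [(0.59, [506.8, 29.6, 15.5])]
jar [(0.58, [578.3, -280.5, 50.0])]
tin [(0.91, [671.0, -301.9, 22.0])]
[(np.int32(55), [494.4, 120.3, 15.5]), (np.int32(37), [507.0, 30.4, 15.5]), (np.int32(67), [503.4, 145.2, 15.5])]
```

step_arm:
  series: "1 1 -0.34 0 0 0 -0.1775;1 1 -0.34 0 0 0 -0.1775;1 1 -0.34 0 0 0 -0.1775;1 1 -0.34 0 0 0 -0.1775;1 1 -0.34 0 0 0 -0.1775;1 1 -0.34 0 0 0 -0.1775;1 1 -0.34 0 0 0 -0.1775;1 1 -0.34 0 0 0 -0.1775"

```text
time: 3.3
tool_pos: [287.7, -414.1, 226.8]
tcp_rot: [3.142, 0.0, 1.568]
contact_force: [-0.7, 0.2, 0.6]
grip_width: 32.0
finger_force: 0.0
```

step_arm:
  series: "1 1 1 0 0 0 0;1 1 1 0 0 0 0;1 1 1 0 0 0 0"

```text
time: 3.6
tool_pos: [370.5, -331.9, 226.8]
tcp_rot: [3.141, -0.001, 1.566]
contact_force: [0.4, -0.1, 0.5]
grip_width: 8.4
finger_force: 0.0
```

step_arm:
  series: "1 1 1 0 0 0 0;1 1 1 0 0 0 0;1 1 1 0 0 0 0"

```text
time: 3.9
tool_pos: [451.2, -252.6, 226.8]
tcp_rot: [3.141, -0.0, 1.567]
contact_force: [0.6, 0.7, -0.7]
grip_width: 0.4
finger_force: 0.0
```

step_arm:
  series: "1 1 1 0 0 0 0;1 1 1 0 0 0 0;1 1 1 0 0 0 0"

```text
time: 4.2
tool_pos: [531.7, -173.5, 226.5]
tcp_rot: [3.141, -0.0, 1.566]
contact_force: [-0.1, -0.1, -0.1]
grip_width: 0.4
finger_force: 0.0
```

step_arm:
  series: "1 1 0.8 0 0 0 0;1 1 0.8 0 0 0 0;1 1 0.8 0 0 0 0;1 1 0.8 0 0 0 0"

```text
time: 4.6
tool_pos: [594.1, -96.6, 226.2]
tcp_rot: [-3.14, 0.001, 1.565]
contact_force: [-0.2, -0.8, 0.3]
grip_width: 0.4
finger_force: 0.0
```

```bash
cat >> fit.py <<'E'
from scipy.spatial.transform import Rotation as Ro
def wcap(n):
    o=readout.get_obs(); c=vision.capture("wrist"); save(c,n)
    T=np.eye(4); T[:3,:3]=Ro.from_euler("xyz",o["tcp_rot"]).as_matrix(); T[:3,3]=o["tool_pos"]; c["T"]=T@np.array(c["mount"]); return o,c
def ww(c,px,z):
    f=K(c); d=np.array([px[0]-c["cx"],px[1]-c["cy"]]); r=np.hypot(*d)+1e-9; th=r/f
    v=c["T"][:3,:3]@np.r_[d/r*np.sin(th),np.cos(th)]; C=c["T"][:3,3]; return C+v*(z-C[2])/v[2]
E
python3 - <<'E'
from fit import *
o,c=wcap("w0.png"); print(o["tool_pos"],o["tcp_rot"],c["T"].round(2).tolist(),K(c),c["cx"],c["cy"])
for k,z in dict(pivot=66,lever_end=53,push_face=55,mark=15.5).items():
    r=models.pinpoint(c,k)[:2]; print(k,[(round(a["p"],2),np.round(a["position"],1).tolist(),np.round(ww(c,a["position"],z),1).tolist()) for a in r])
im=cv2.imread("pics/w0.png"); cv2.imwrite("pics/w0b.png",cv2.resize(im,(800,600)))
E
```

```text
[594.0726152  -96.57295399 226.19935448] [-3.14047571e+00  7.35412634e-04  1.56495061e+00] [[1.0, -0.01, -0.0, 596.42], [-0.01, -0.96, -0.29, -19.94], [-0.0, 0.29, -0.96, 385.13], [0.0, 0.0, 0.0, 1.0]] 297.3186396354542 253.4704033915859 190.62504822787324
pivot [(0.74, [218.6, 142.1], [558.1, -60.7, 66.0])]
lever_end [(0.77, [297.3, 120.6], [644.8, -38.3, 53.0]), (0.4, [333.6, 146.8], [688.0, -67.4, 53.0])]
push_face [(0.7, [165.4, 236.9], [483.6, -179.6, 55.0]), (0.27, [205.5, 3.0], [543.4, 98.9, 55.0])]
mark [(0.79, [182.0, 70.1], [507.6, 25.7, 15.5])]
```

View pics/w0b.png

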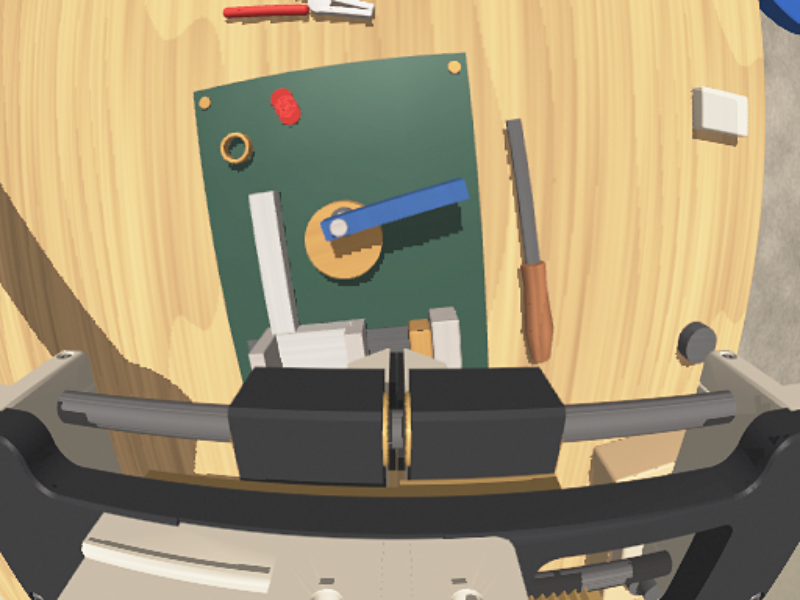

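```bash
python3 - <<'E'
from fit import *
c=vision.capture("wrist"); o=readout.get_obs()
T=np.eye(4); T[:3,:3]=Ro.from_euler("xyz",o["tcp_rot"]).as_matrix(); T[:3,3]=o["tool_pos"]; c["T"]=T@np.array(c["mount"])
s=1.5625; P={}
for k,u,v,z in (("pivot",339,227,66),("end",464,189.5,66),("mark",285,106,15.5),("cA",194,92,14),("cB",465,53,14),("scA",205,103,14),("scB",454,67,14)):
    P[k]=ww(c,(u/s,v/s),z)[:2]; print(k,P[k].round(1))
d=P["end"]-P["pivot"]; print("lever",np.arctan2(d[1],d[0]),np.hypot(*d)); d=P["mark"]-P["pivot"]; print("mark",np.arctan2(d[1],d[0])-1.95,np.hypot(*d)); d=P["cB"]-P["cA"]; print("board",np.arctan2(d[1],d[0]),np.hypot(*d))
hsv=cv2.cvtColor(c["frame"],cv2.COLOR_RGB2HSV); m=cv2.inRange(hsv,(0,180,120),(6,255,255))|cv2.inRange(hsv,(174,180,120),(180,255,255))
n,l,st,ce=cv2.connectedComponentsWithStats(m); print([(st[i,4],ww(c,ce[i],15.5).round(1).tolist()) for i in range(1,n) if st[i,4]>25])
E
```

```text
pivot [555.9 -65.3]
end [642.7 -39.8]
mark [508.2  27.8]
cA [428.   48.3]
cB [651.5  69. ]
scA [438.2  37.4]
scB [642.5  56.8]
lever 0.2865280026700953 90.41549494830738
mark 0.09436775603275849 104.63316418993838
board 0.09258301157914467 224.46263560083884
[(np.int32(151), [491.0, 111.8, 15.5]), (np.int32(196), [508.5, 28.4, 15.5])]
```

step_arm:
  series: "1 0.21 0.46 0.6 0 0 -0.0465;1 0.21 0.46 1 0 0 -0.0465;1 0.21 0.46 1 0 0 -0.0465;1 0.21 0.46 1 0 0 -0.0465"

```text
time: 5.3
tool_pos: [630.5, -80.6, 147.0]
tcp_rot: [-3.14, -0.0, 1.851]
contact_force: [0.2, -0.4, 1.5]
grip_width: 0.2
finger_force: 0.0
```

step_arm:
  series: "1 0 0 0.6 0 0 0;1 0 0 1 0 0 0;1 0 0 1 0 0 0;1 0 0 1 0 0 0"

```text
time: 5.7
tool_pos: [632.2, -80.8, 69.5]
tcp_rot: [3.139, 0.002, 1.853]
contact_force: [-0.3, -0.9, 0.6]
grip_width: 0.2
finger_force: 0.0
```

step_arm:
  series: "1 0 0 0.25 0 0 0;1 0 0 0.25 0 0 0;1 0 0 0.25 0 0 0"

```text
time: 6.0
tool_pos: [632.2, -80.4, 49.3]
tcp_rot: [3.139, 0.002, 1.854]
contact_force: [0.1, -0.0, 0.2]
grip_width: 0.5
finger_force: 0.0
```

```bash
cat > gen.py <<'E'
import numpy as np
PIV=np.array([556,-65.3])
def pose(phi,d,r=68):
    u=np.array([np.cos(phi),np.sin(phi)]);t=np.array([-u[1],u[0]]); return PIV+r*u-d*t, phi+np.pi/2
def rows(start,poses):
    (p0,y0)=start; x=np.array([np.cos(y0),np.sin(y0)]); y=np.array([np.sin(y0),-np.cos(y0)]); out=[]
    for p,a in poses:
        s=p-p0; out.append("1 %.3f %.3f 0 0 0 %.4f"%(s@x/80,s@y/80,-(a-y0)/2/np.pi))
    print(";".join(out))
E
python3 -c "
from gen import *
a=[pose(.2865,d) for d in (28,22,18,16.5)]+[pose(f,16.5) for f in np.linspace(.36,.92,9)]
rows((np.array([632.2,-80.4]),1.854),a)
b=[pose(f,16.5) for f in np.linspace(.98,1.6,11)]; rows(a[-1],b)"
```

```text
1 0.100 -0.011 0 0 0 -0.0005;1 0.175 -0.011 0 0 0 -0.0005;1 0.225 -0.011 0 0 0 -0.0005;1 0.244 -0.011 0 0 0 -0.0005;1 0.307 0.002 0 0 0 -0.0122;1 0.368 0.009 0 0 0 -0.0234;1 0.429 0.013 0 0 0 -0.0345;1 0.490 0.012 0 0 0 -0.0456;1 0.551 0.007 0 0 0 -0.0568;1 0.612 -0.003 0 0 0 -0.0679;1 0.671 -0.016 0 0 0 -0.0791;1 0.730 -0.034 0 0 0 -0.0902;1 0.787 -0.056 0 0 0 -0.1013
1 0.051 0.011 0 0 0 -0.0095;1 0.105 0.019 0 0 0 -0.0194;1 0.159 0.023 0 0 0 -0.0293;1 0.213 0.025 0 0 0 -0.0392;1 0.267 0.023 0 0 0 -0.0490;1 0.321 0.017 0 0 0 -0.0589;1 0.375 0.008 0 0 0 -0.0688;1 0.428 -0.004 0 0 0 -0.0786;1 0.480 -0.019 0 0 0 -0.0885;1 0.531 -0.038 0 0 0 -0.0984;1 0.580 -0.059 0 0 0 -0.1082
```

step_arm:
  series: "1 0.100 -0.011 0 0 0 -0.0005;1 0.175 -0.011 0 0 0 -0.0005;1 0.225 -0.011 0 0 0 -0.0005;1 0.244 -0.011 0 0 0 -0.0005;1 0.307 0.002 0 0 0 -0.0122;1 0.368 0.009 0 0 0 -0.0234;1 0.429 0.013 0 0 0 -0.0345;1 0.490 0.012 0 0 0 -0.0456;1 0.551 0.007 0 0 0 -0.0568;1 0.612 -0.003 0 0 0 -0.0679;1 0.671 -0.016 0 0 0 -0.0791;1 0.730 -0.034 0 0 0 -0.0902;1 0.787 -0.056 0 0 0 -0.1013"

```text
time: 7.3
tool_pos: [610.7, -20.8, 47.3]
tcp_rot: [3.14, 0.004, 2.494]
contact_force: [4.7, -0.6, -0.6]
grip_width: 0.5
finger_force: 1.7
```

step_arm:
  series: "1 0.051 0.011 0 0 0 -0.0095;1 0.105 0.019 0 0 0 -0.0194;1 0.159 0.023 0 0 0 -0.0293;1 0.213 0.025 0 0 0 -0.0392;1 0.267 0.023 0 0 0 -0.0490;1 0.321 0.017 0 0 0 -0.0589;1 0.375 0.008 0 0 0 -0.0688;1 0.428 -0.004 0 0 0 -0.0786;1 0.480 -0.019 0 0 0 -0.0885;1 0.531 -0.038 0 0 0 -0.0984;1 0.580 -0.059 0 0 0 -0.1082"

```text
time: 8.4
tool_pos: [570.7, 4.1, 47.4]
tcp_rot: [3.141, 0.004, -3.109]
contact_force: [4.0, 2.1, 0.3]
grip_width: 0.6
finger_force: 1.8
```

```bash
python3 - <<'E'
from fit import *
from gen import *
o,c=wcap("w1.png"); im=cv2.imread("pics/w1.png"); cv2.imwrite("pics/w1b.png",cv2.resize(im,(800,600)))
print(o["time"],o["tool_pos"],o["tcp_rot"][2],o["contact_force"])
p,a=pose(1.6,16.5); print(p,a)
rows((p,a),[pose(f,16.5) for f in (1.65,1.7,1.75,1.8,1.85,1.88,1.88)])
E
```

```text
8.4 [570.73968621   4.12238553  47.37481626] -3.1092904318396255 [4.00269746 2.14549917 0.31764213]
[570.50739693   3.15279712] 3.1707963267948966
1 0.043 0.009 0 0 0 -0.0080;1 0.086 0.016 0 0 0 -0.0159;1 0.129 0.021 0 0 0 -0.0239;1 0.173 0.024 0 0 0 -0.0318;1 0.217 0.025 0 0 0 -0.0398;1 0.243 0.024 0 0 0 -0.0446;1 0.243 0.024 0 0 0 -0.0446
```

View pics/w1b.png

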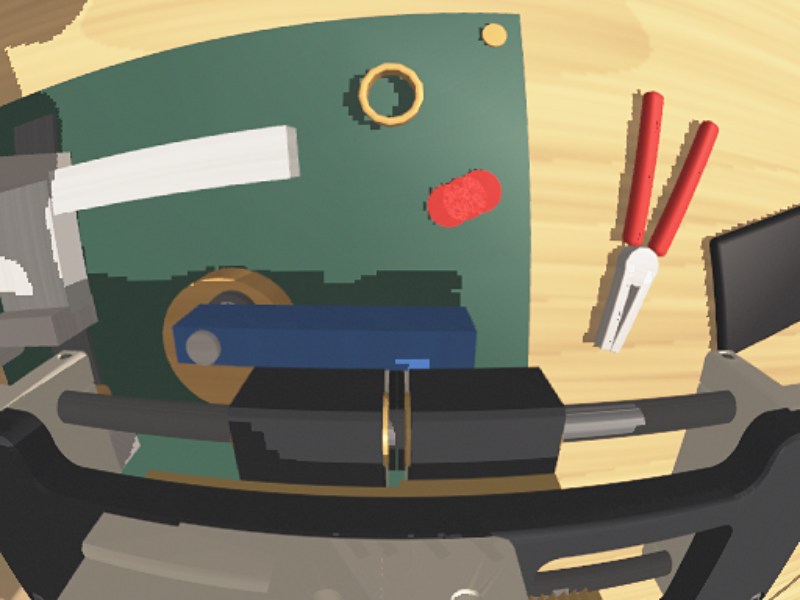

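```bash
python3 - <<'E'
from gen import *
s=pose(1.6,16.5); rows(s,[pose(f,16.5) for f in (1.65,1.7,1.75,1.8,1.85,1.9,1.94,1.97,2.0,2.0)])
rows(pose(2.0,16.5),[pose(2.0,25),pose(2.0,55),pose(2.,90),pose(2.,90)])
E
```

```text
1 0.043 0.009 0 0 0 -0.0080;1 0.086 0.016 0 0 0 -0.0159;1 0.129 0.021 0 0 0 -0.0239;1 0.173 0.024 0 0 0 -0.0318;1 0.217 0.025 0 0 0 -0.0398;1 0.260 0.023 0 0 0 -0.0477;1 0.295 0.020 0 0 0 -0.0541;1 0.321 0.017 0 0 0 -0.0589;1 0.347 0.013 0 0 0 -0.0637;1 0.347 0.013 0 0 0 -0.0637
1 -0.106 0.000 0 0 0 -0.0000;1 -0.481 0.000 0 0 0 -0.0000;1 -0.919 0.000 0 0 0 -0.0000;1 -0.919 0.000 0 0 0 -0.0000
```

step_arm:
  series: "1 0.043 0.009 0 0 0 -0.0080;1 0.086 0.016 0 0 0 -0.0159;1 0.129 0.021 0 0 0 -0.0239;1 0.173 0.024 0 0 0 -0.0318;1 0.217 0.025 0 0 0 -0.0398;1 0.260 0.023 0 0 0 -0.0477;1 0.295 0.020 0 0 0 -0.0541;1 0.321 0.017 0 0 0 -0.0589;1 0.347 0.013 0 0 0 -0.0637;1 0.347 0.013 0 0 0 -0.0637"

```text
time: 9.45
tool_pos: [542.5, 4.4, 47.3]
tcp_rot: [-3.141, 0.003, -2.712]
contact_force: [2.4, 4.5, 1.0]
grip_width: 0.3
finger_force: 2.1
```

step_arm:
  series: "1 -0.106 0 0 0 0 0;1 -0.481 0 0 0 0 0;1 -0.8 0 0 0 0 0;1 -0.8 0 0 0 0 0;1 -0.8 0 0 0 0 0"

```text
time: 9.95
tool_pos: [599.5, 30.6, 46.1]
tcp_rot: [3.141, -0.001, -2.711]
contact_force: [-1.0, 0.2, -0.5]
grip_width: 0.6
finger_force: 0.0
```

```bash
python3 - <<'E'
from fit import *
o,c=wcap("w2.png"); im=cv2.imread("pics/w2.png"); cv2.imwrite("pics/w2b.png",cv2.resize(im,(800,600)))
np.save("w2T.npy",c["T"]); np.save("w2k.npy",[c["fovy"],c["cx"],c["cy"]]); print(o["time"],o["tool_pos"],o["tcp_rot"])
hsv=cv2.cvtColor(c["frame"],cv2.COLOR_RGB2HSV); m=cv2.inRange(hsv,(0,150,120),(6,255,255))|cv2.inRange(hsv,(174,150,120),(180,255,255))
n,l,st,ce=cv2.connectedComponentsWithStats(m); print([(st[i,4],ce[i].round(),ww(c,ce[i],15.5).round(1).tolist()) for i in range(1,n) if st[i,4]>25])
E
```

```text
9.95 [599.48559848  30.60490421  46.11389632] [ 3.14134152e+00 -1.38128928e-03 -2.71122678e+00]
[(np.int32(684), array([322.,  94.]), [505.3, 33.8, 15.5]), (np.int32(1147), array([422., 129.]), [490.8, 110.7, 15.5]), (np.int32(1027), array([441., 151.]), [496.6, 134.3, 15.5])]
```

View pics/w2b.png

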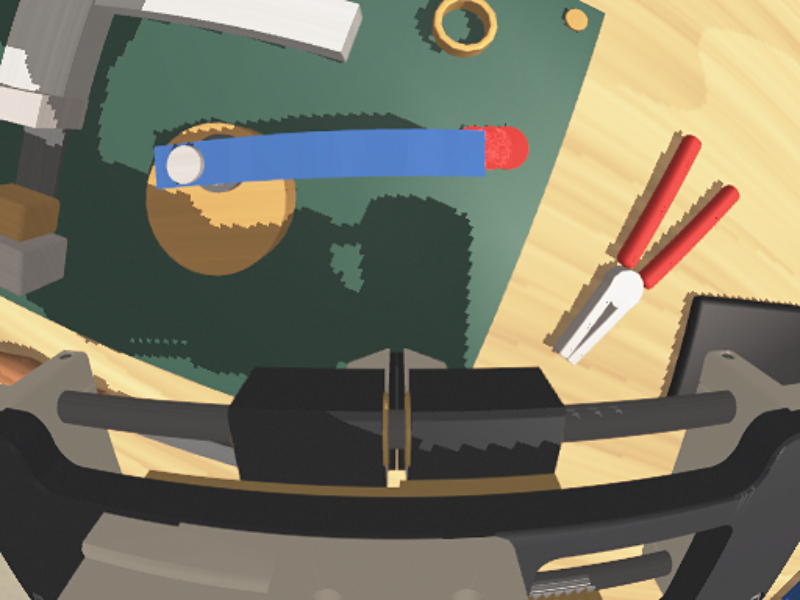

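```bash
python3 - <<'E'
from fit import *
fov,cx,cy=np.load("w2k.npy"); c=dict(frame=np.zeros((384,512,3)),fovy=fov,cx=cx,cy=cy,T=np.load("w2T.npy"))
im=cv2.cvtColor(cv2.imread("pics/w2.png"),cv2.COLOR_BGR2RGB)
hsv=cv2.cvtColor(im,cv2.COLOR_RGB2HSV); m=cv2.inRange(hsv,(100,90,120),(125,255,255)); n,l,s,_=cv2.connectedComponentsWithStats(m)
i=1+np.argmax(s[1:,4]); print(s[i]); k=max(cv2.findContours((l==i).astype(np.uint8),0,1)[0],key=cv2.contourArea)
W=np.array([ww(c,p,66)[:2] for p in k[:,0]]); r=cv2.minAreaRect(W.astype(np.float32)); print(r)
a=r[2]; 
# edges: fit in along/across frame
q=lambda u,v,z: ww(c,(u/1.5625,v/1.5625),z)[:2]
pv,e1,e2=q(185,164,66),q(485,131,66),q(485,175,66); d=(e1+e2)/2-pv; print("pivot",pv,"end",(e1+e2)/2,"ang",np.arctan2(d[1],d[0]),np.hypot(*d))
A,B=q(604,14,14),q(472,368,14); d=B-A; print("board yaw",A,B,np.arctan2(d[1],d[0]))
E
```

```text
[  99   82  212   39 5683]
((538.818115234375, -27.520103454589844), (14.34972095489502, 104.59503936767578), 25.151979446411133)
pivot [556.3199606  -64.54583561] end [516.5330743   19.95189227] ang 2.010864151163805 93.39626512547684
board yaw [427.13595587  49.64783143] [598.56948507  66.64053733] 0.09879852861567025
```

```bash
python3 - <<'E'
from gen import *
rows(pose(2.0,80.5),[pose(2.0,50),pose(2.0,28),pose(2.0,20),pose(2.0,17),pose(2.012,16.5),pose(2.024,16.5),pose(2.036,16.5),pose(2.036,16.5),pose(2.036,16.5)])
rows(pose(2.036,16.5),[pose(2.036,25),pose(2.036,50),pose(2.036,80)])
E
```

```text
1 0.381 0.000 0 0 0 -0.0000;1 0.656 -0.000 0 0 0 -0.0000;1 0.756 0.000 0 0 0 -0.0000;1 0.794 0.000 0 0 0 -0.0000;1 0.810 0.002 0 0 0 -0.0019;1 0.820 0.005 0 0 0 -0.0038;1 0.831 0.007 0 0 0 -0.0057;1 0.831 0.007 0 0 0 -0.0057;1 0.831 0.007 0 0 0 -0.0057
1 -0.106 -0.000 0 0 0 -0.0000;1 -0.419 -0.000 0 0 0 -0.0000;1 -0.794 0.000 0 0 0 -0.0000
```

step_arm:
  series: "1 0.381 0 0 0 0 0;1 0.656 0 0 0 0 0;1 0.756 0 0 0 0 0;1 0.794 0 0 0 0 0;1 0.810 0.002 0 0 0 -0.0019;1 0.820 0.005 0 0 0 -0.0038;1 0.831 0.007 0 0 0 -0.0057;1 0.831 0.007 0 0 0 -0.0057;1 0.831 0.007 0 0 0 -0.0057"

```text
time: 10.9
tool_pos: [540.4, 3.6, 47.1]
tcp_rot: [-3.14, 0.002, -2.675]
contact_force: [2.6, 3.7, -0.1]
grip_width: 0.3
finger_force: 2.5
```

step_arm:
  series: "1 -0.106 0 0 0 0 0;1 -0.419 0 0 0 0 0;1 -0.8 0 0 0 0 0;1 -0.8 0 0 0 0 0;1 -0.8 0 0 0 0 0"

```text
time: 11.4
tool_pos: [595.9, 32.2, 46.0]
tcp_rot: [3.141, -0.002, -2.675]
contact_force: [-0.3, -0.3, 0.7]
grip_width: 0.4
finger_force: 0.0
```

```bash
cat >> fit.py <<'E'
def lev(c):
    hsv=cv2.cvtColor(c["frame"],cv2.COLOR_RGB2HSV); m=cv2.inRange(hsv,(100,90,120),(125,255,255)); n,l,s,_=cv2.connectedComponentsWithStats(m)
    i=1+np.argmax(s[1:,4]); k=max(cv2.findContours((l==i).astype(np.uint8),0,1)[0],key=cv2.contourArea)
    return cv2.minAreaRect(np.array([ww(c,p,66)[:2] for p in k[:,0]],np.float32))
E
python3 - <<'E'
from fit import *
o,c=wcap("w3.png"); im=cv2.imread("pics/w3.png"); cv2.imwrite("pics/w3b.png",cv2.resize(im,(800,600)))
r=lev(c); print(o["time"],o["tool_pos"],o["tcp_rot"],r,np.radians(r[2]+90))
a=models.pinpoint(c,"push_face")[:1]; print(a and (a[0]["p"],ww(c,a[0]["position"],55)))
E
```

```text
11.4 [595.90557285  32.16453797  46.01327398] [ 3.14127603e+00 -1.84574644e-03 -2.67453468e+00] ((537.7008666992188, -28.18524932861328), (14.295063018798828, 104.64659118652344), 27.138273239135742) 2.0444485481236816
(0.69, array([526.11413397, 179.75643227,  55.        ]))
```

step_arm:
  series: "1 0 0 -0.5 0 0 0;1 0 0 -1 0 0 0;1 0 0 -1 0 0 0.03;1 0 0 -1 0 0 0.0593;1 0 0 -1 0 0 0.0593;1 0 0 -1 0 0 0.0593"

```text
time: 12.1
tool_pos: [595.4, 31.5, 126.8]
tcp_rot: [-3.141, -0.001, -3.049]
contact_force: [-0.4, 0.1, -0.1]
grip_width: 0.1
finger_force: 0.0
```

step_arm:
  series: "1 0.7 -0.846 0 0 0 0;1 0.7 -0.846 0 0 0 0;1 0.7 -0.846 0 0 0 0"

```text
time: 12.4
tool_pos: [543.9, -43.7, 126.6]
tcp_rot: [-3.141, -0.003, -3.049]
contact_force: [-0.5, 0.5, 0.5]
grip_width: 0.6
finger_force: 0.0
```

step_arm:
  series: "1 0.7 -0.846 0 0 0 0;1 0.7 -0.846 0 0 0 0;1 0.7 -0.846 0 0 0 0"

```text
time: 12.7
tool_pos: [495.1, -115.8, 126.7]
tcp_rot: [-3.141, -0.002, -3.05]
contact_force: [-0.1, 1.4, -0.2]
grip_width: 0.5
finger_force: 0.0
```

step_arm:
  series: "1 0.7 -0.846 0 0 0 0;1 0.7 -0.846 0 0 0 0;1 0.7 -0.846 0 0 0 0;1 0.7 -0.846 0 0 0 0"

```text
time: 13.1
tool_pos: [448.1, -185.9, 126.9]
tcp_rot: [3.141, 0.001, -3.049]
contact_force: [-0.9, -0.3, -0.6]
grip_width: 0.6
finger_force: 0.0
```

step_arm:
  series: "1 0 0 0.5 0 0 0;1 0 0 0.95 0 0 0;1 0 0 0.95 0 0 0;1 0 0 0.95 0 0 0"

```text
time: 13.5
tool_pos: [448.5, -184.9, 50.9]
tcp_rot: [3.141, -0.001, -3.046]
contact_force: [-0.4, 0.5, 0.5]
grip_width: 0.1
finger_force: 0.0
```

step_arm:
  series: "1 -0.15 0 0 0 0 0;1 -0.25 0 0 0 0 0;1 -0.3 0 0 0 0 0;1 -0.35 0 0 0 0 0;1 -0.4 0 0 0 0 0;1 -0.45 0 0 0 0 0;1 -0.5 0 0 0 0 0;1 -0.5 0 0 0 0 0"

```text
time: 14.3
tool_pos: [488.3, -182.0, 50.6]
tcp_rot: [-3.142, 0.001, -3.048]
contact_force: [-1.5, 0.4, 0.6]
grip_width: 0.1
finger_force: 0.2
```

step_arm:
  series: "1 -0.05 0 0 0 0 0;1 -0.1 0 0 0 0 0;1 -0.15 0 0 0 0 0;1 -0.2 0 0 0 0 0;1 -0.24 0 0 0 0 0;1 -0.27 0 0 0 0 0;1 -0.27 0 0 0 0 0"

```text
time: 15.0
tool_pos: [509.3, -180.0, 50.6]
tcp_rot: [3.141, -0.0, -3.048]
contact_force: [-3.2, 0.0, 0.4]
grip_width: 0.2
finger_force: 1.4
```

step_arm:
  series: "1 -0.01 0 0 0 0 0;1 -0.02 0 0 0 0 0;1 -0.03 0 0 0 0 0;1 -0.03 0 0 0 0 0"

```text
time: 15.4
tool_pos: [509.3, -179.9, 50.6]
tcp_rot: [3.141, -0.005, -3.048]
contact_force: [-12.2, -2.2, 4.8]
grip_width: 0.4
finger_force: 6.1
```

step_arm:
  series: "1 -0.01 0 0 0 0 0;1 -0.02 0 0 0 0 0;1 -0.02 0 0 0 0 0"

```text
time: 15.7
tool_pos: [509.3, -179.9, 50.6]
tcp_rot: [3.14, -0.008, -3.048]
contact_force: [-18.4, -3.2, 9.6]
grip_width: 0.2
finger_force: 9.3
```

step_arm:
  series: "1 0.3 0 0 0 0 0;1 0.5 0 0 0 0 0;1 0.5 0 -0.5 0 0 0;1 0.5 0 -1 0 0 0;1 0.5 0 -1 0 0 0;1 0.5 0 -1 0 0 0"

```text
time: 16.3
tool_pos: [474.6, -183.9, 131.8]
tcp_rot: [-3.139, 0.004, -3.048]
contact_force: [0.4, -0.6, -0.8]
grip_width: -0.0
finger_force: 0.0
```

```bash
python3 - <<'E'
from fit import *
o=readout.get_obs(); print(o["time"],o["tool_pos"])
c=vision.capture("top"); s=vision.capture("scene")
a=c["frame"][130:250,250:400]; b=s["frame"][110:215,110:270]
a=cv2.resize(a,(750,600),interpolation=cv2.INTER_CUBIC); b=cv2.resize(b,(800,525),interpolation=cv2.INTER_CUBIC)
save(dict(frame=a),"t4.png"); save(dict(frame=b),"s4.png")
E
```

```text
16.3 [ 474.56715691 -183.90543979  131.80156975]
```

View pics/s4.png

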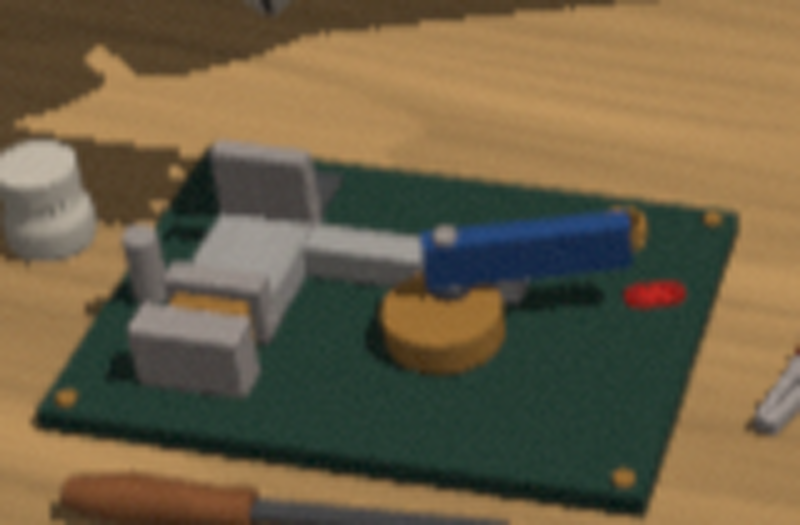

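step_arm:
  series: "1 -0.6 0.1 -0.6 0 0 0;1 -1 0.1 -0.8 0 0 0;1 -1 0.1 -0.8 0 0 0;1 -1 0.1 -0.8 0 0 0"

```text
time: 16.8
tool_pos: [552.6, -167.6, 193.4]
tcp_rot: [3.141, -0.001, -3.047]
contact_force: [0.1, 0.6, -0.6]
grip_width: 0.6
finger_force: 0.0
```

step_arm:
  series: "1 -0.6 0.3 0 0 0 0;1 -0.9 0.3 0 0 0 0;1 -0.9 0.3 0 0 0 0;1 -0.9 0.3 0 0 0 0"

```text
time: 17.2
tool_pos: [620.1, -137.3, 192.3]
tcp_rot: [3.14, -0.005, -3.048]
contact_force: [-0.8, -0.6, -0.2]
grip_width: 0.6
finger_force: 0.0
```

```bash
python3 - <<'E'
from fit import *
o,c=wcap("w5.png"); im=cv2.imread("pics/w5.png"); cv2.imwrite("pics/w5b.png",cv2.resize(im,(800,600)))
r=lev(c); print(o["time"],o["tool_pos"],o["tcp_rot"],r,np.radians(r[2]+90))
np.save("w5T.npy",c["T"])
E
```

```text
17.2 [ 620.06681154 -137.34127654  192.25501316] [ 3.14000724 -0.00452573 -3.04806331] ((534.0111694335938, -21.319995880126953), (14.806997299194336, 89.59197235107422), 27.13134002685547) 2.0443275407416515
```

View pics/w5b.png

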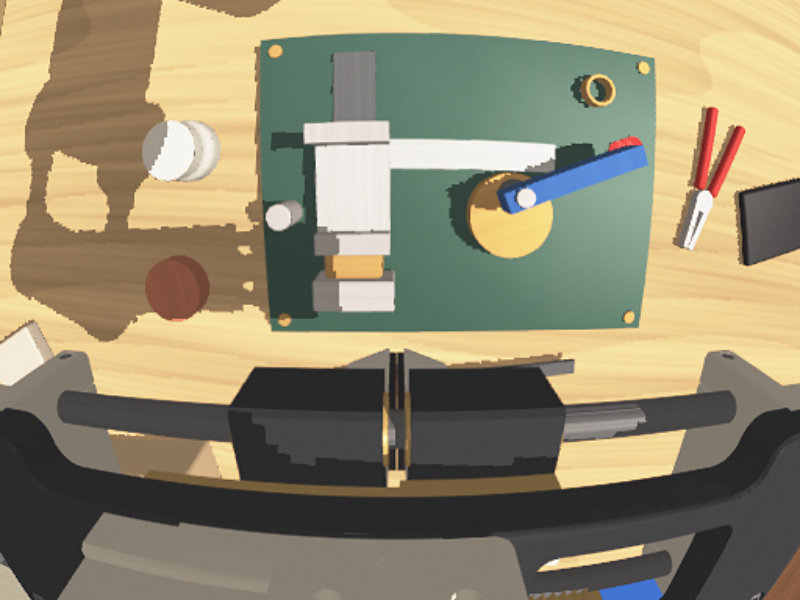

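```bash
python3 -c "
from plant import order; print(order.close_job())"
```

```text
the job is handed in; nothing more can be done
None
```

The job is handed in: the lever measures about 1.95 rad, at the red mark. The slide was then pushed to its hard stop, and the last picture shows its jaw against the brass blank. I saw none of the loose things disturbed, and the clock read 17.2 s at the last check.

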